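# Fill the bottle row and hold the rack cover at its balance point

### The arm

A 6-joint arm with a two-finger parallel gripper is mounted at the origin on a cart in front of the work surface, level with it; the furniture and walls round the work are solid. World frame = base frame: x ahead of the robot, y to its left, z up, the work surface at z = 0. Lengths are in m, angles in rad, forces in N, time in s.
With the tool pointing down it reaches from about 0.225 to 0.875 m from the base axis. Payload 3.4 kg.
Tool frame: the origin (TCP) lies on the centre line of the jaws, within the pads' length; the fingertips stand 17 mm ahead of it and the grasp point (between the pads) lies 2 mm behind it; z points along the fingers, y is the line along which they close (so a half turn about z gives the same grasp; the last joint's range is limited). The gripper opens to 85 mm and grips with 20 to 120 N. Pads are 22 mm wide; open, the fingers measure 114 mm over their backs; the gripper's body (76 mm by 85 mm) begins 54 mm behind the grasp point. The pads swing forward as they close: fully open they stand 13 mm farther back than shut.
Start: joints at [-1.41, 0.276, 1.505, -0, 1.361, -0.121], TCP at [0.16, -0.552, 0.248] pointing down, gripper open.
Joint ranges: [-2.89, 2.89], [-0.75, 2.08], [0.22, 2.7], [-1.18, 4.32], [0.11, 2.71], [-2.7, 2.7]. Speed limits (rad/s): [2.57, 2.57, 3.14, 3.14, 3.14, 3.14].

### API

Orientations are given as a unit quaternion [w, x, y, z].
In Python, from rig import manip gives the robot as it stands.
- The arm moves only by the tool move_arm, never from a script. Its argument "steps" is one flat list of numbers, 7 for each row, row after row: the turn, a rotation vector about the world's x, y, z normalised to -1 to 1, where 1 is 360 degrees, then the shift along the world's x, y, z normalised to -1 to 1, where 1 is 1 m, then the opening, from -1 (shut) to 1 (fully open). A call has exactly 10 rows; each row is the pose to reach, as a shift and turn from the pose commanded when the call began, turning the shorter way round; what a row does not reach only later rows make up. A row lasts 1/10 s, in which the tool goes at most 50 mm and 8.59 degrees, less where a joint would pass 70% of its speed; a pose out of reach is approached as far as the arm can. A call with a number of a shift or a turn outside -1 to 1 is refused whole. A call with a gripper value outside its range is refused whole. The fingers move at their own pace and stop on an object; "squeeze" is the grip in N (left out, the last holds). Time passes only in rows, so rows that repeat a pose let the fingers close, or fill a call up. It gives the time, the measured TCP pose, the force, the opening and the grip force at its end, in the units of the state.
- manip.get_state(): the state, without advancing time (a new reading comes with each control period).
- manip.get_image(name): name is "scene" or "top" or "wrist"; returns a dict with "pixels" (400x640x3 uint8, blue, green, red), "fx", "fy", "cx", "cy" (pixels), "R" (3x3) and "t" (3): a world point X has camera coordinates R X + t. Camera axes: x right, y down, z forward; pixel columns grow to the right and rows downward; lengths in m; the calibration is good to about 2 mm. A picture is of the moment at which its call begins. There is no depth.
- manip.sign_off(): hands the job in; it is judged then, once.
The state is a dict: "clock": time; "qpos": joint angles; "qd": joint speeds; "effort": joint torques, N m; "position": TCP position; "ee_rot": TCP orientation; "contact_force": force on the tool from outside, world axes, zero at the start; "moment": the same for the moment, N m; "width": finger opening in m; "gripper_force": force on a finger pad.
Only numpy, scipy, OpenCV 4.12 (cv2) and the standard library are available. Lean on these libraries where they do the work, as an engineer would, in place of code of your own. Each camera call takes 0.05 s, during which the arm holds its last target. There are 200 camera calls.

### The job

Stand the two loose amber bottles in the bottle rack, upright on the yellow line, one on each side of the bottle already there, with about a finger's width between neighbours, and leave that middle bottle where it is. Then take the rack's blue dust cover by its black grab bar, swing it up from where it rests laid back to its balance point, where it stands plumb over its hinge and its weight falls neither way, and hold it still there so that a lid stay can be fitted: do not let it drop shut, and finish with the bar still gripped in the fingers. Leave the green transformer, the solder spool and the yellow meter alone.

Things in the scene. Friction and masses are not known exactly. Their poses are not given: they have to be found in the camera images.
- rack: grey open-fronted bottle rack, fixed; place and turn vary. x axis to its back (hinge side), y to its left along the row, z up; origin on the bench under the middle of the row line. Floor board 10 mm thick, 165 deep (x -45 to +120 mm), 276 long; inner length 260 (y +-130); end cheeks and back wall (inner face x +114) reach 118 mm above the bench; open front
- row_middle (a point): the middle of the yellow line on the rack's floor (10 mm above the bench, black strip under it); the line runs along the rack's y for 258 mm; axes as the rack
- cover_hinge (a point): the middle of the cover's hinge axis, at the top of the rack's back: rack x +110 mm, z 126 mm; the hinge axis runs along the rack's y
- cover (a joint): angle of the blue dust cover, rad: 0 shut over the bottles, 1.571 plumb over its hinge, 2.05 its stop, laid back, where it rests at the start. Free hinge, no spring, hardly any friction. Panel (0.45 kg, 6 mm thick, 272 mm long, 2 to 138 mm from the hinge) and bar lie in one plane through the hinge axis, so it balances at 1.571; let go, it falls shut below that, back on its stop above
- bar_middle (a point): middle of the cover's black grab bar: round, 12 mm thick, 138 mm long, parallel to the hinge, 180 mm from the hinge axis in the panel's plane; two thin steel arms 65 mm either side of its middle join it to the panel, with 36 mm free between bar and panel. It can be pinched from above at any cover angle and turns between the fingers. At balance it is straight above the hinge, 306 mm over the bench
- bottle_a: small amber bottle with a pale yellow cap, 45 mm across its body and 107 mm tall, standing upright; loose on the bench at the start, to the left or right of the rack. Origin at the centre of its underside, z up. Straight round body up to 66 mm above its foot (grip it there, in its upper half, to keep clear of the rack)
- bottle_b: small amber bottle with a pale yellow cap, 45 mm across its body and 107 mm tall, standing upright; loose on the bench at the start, on the other side of the rack from bottle_a. Origin at the centre of its underside, z up. Straight round body up to 66 mm above its foot (grip it there, in its upper half, to keep clear of the rack)
- bottle_c: small amber bottle with a pale yellow cap, 45 mm across its body and 107 mm tall, standing upright; already on the rack's yellow line, up to 18 mm from its middle, axes parallel to the rack's; it stays there. Origin at the centre of its underside, z up. Straight round body up to 66 mm above its foot. Neighbours' axes belong about 65 mm from its own
- transformer: bystander: small green mains transformer, 50x46x52 mm, standing on its base; origin centre of underside
- solder_spool: bystander: black and white solder spool, 89x69x30 mm; origin centre of underside
- yellow_meter: bystander: yellow pocket meter lying flat, 111x64x28 mm; origin centre of underside

How it is judged:
By the outcome, as a careful person would: the job done as asked, in the order asked, and still so for the second after the job is handed in, while the arm keeps its last pose, push and grip.
It also fails if it takes over 66 s, if anything falls off the work surface, if the arm or the gripper's body presses on something with over 40 N, if the wrist force passes 120 N, or if a joint passes its speed limit or range.

## Working session

There is one attempt and no reset: what is moved stays moved. The work goes in short steps, Python scripts to look and compute and a tool call to move; the robot and the scene stay as the last step left them, time stands still between calls to the robot, and variables do not carry over. Pictures are saved under pics/ and viewed, at most 12 in all, crops included, and the job is handed in when it is done.

Besides the shell and the picture viewer there is one more tool, called as name(argument=value, ...) on one line, values as JSON. move_arm: Moves the arm, as the interface text tells. Scaled input: -1 to 1 covers 1 m each way for a shift and 360 degrees each way for a turn. Its arguments: {"type":"object","properties":{"steps":{"type":"array"},"squeeze":{"type":"number"}},"required":["steps"]}

```bash
mkdir -p pics
python3 - <<'E'
from rig import manip
import cv2,numpy as np
s=manip.get_state(); print({k:np.round(v,3) for k,v in s.items()})
for n in("scene","top"):
    d=manip.get_image(n); cv2.imwrite(f"pics/{n}0.png",d["pixels"]); np.savez(f"{n}0.npz",**d)
    print(n,d["fx"],d["fy"],d["cx"],d["cy"],np.round(d["R"],3).tolist(),np.round(d["t"],3).tolist())
E
```

```text
{'clock': np.float64(0.0), 'qpos': array([-1.41 ,  0.277,  1.506, -0.   ,  1.361, -0.121]), 'qd': array([ 0.   ,  0.002,  0.001, -0.001,  0.001,  0.001]), 'effort': array([-0.0000e+00, -4.1679e+01, -2.4581e+01, -0.0000e+00,  1.1000e-02,
        0.0000e+00]), 'position': array([ 0.16 , -0.552,  0.247]), 'ee_rot': array([-0.001,  0.99 ,  0.14 , -0.   ]), 'contact_force': array([-0.213, -0.308,  1.096]), 'moment': array([-0.051,  0.019,  0.003]), 'gripper_force': np.float64(0.0), 'width': np.float64(0.085)}
scene 432.1212099522033 432.1212099522033 323.880606777395 203.10242545140437 [[-0.814, -0.581, 0.005], [-0.294, 0.406, -0.865], [0.501, -0.706, -0.501]] [0.395, 0.231, 0.974]
top 428.42592996348 428.42592996348 325.52376165049225 198.13131640317312 [[0.02, -1.0, -0.009], [-0.988, -0.019, -0.156], [0.156, 0.012, -0.988]] [0.03, 0.522, 1.278]
```

View pics/scene0.png

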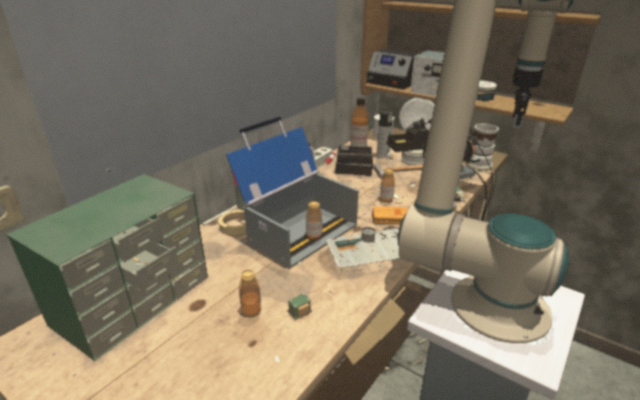

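View pics/top0.png

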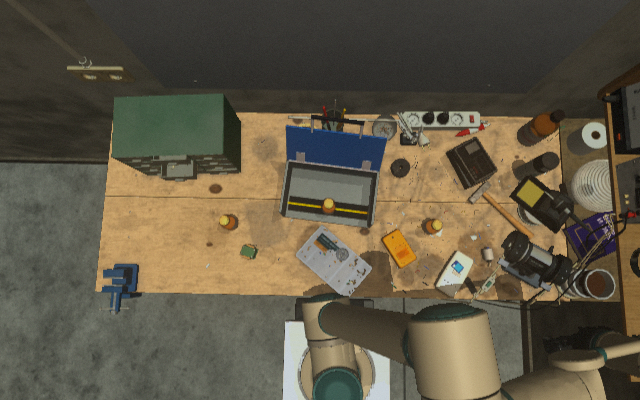

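The scene view shows the rack with its cover laid back, and the bar at about (262,125). In the top view, the loose caps are near (229,221) and (433,227), the middle cap is near (329,205), the yellow line runs from (287,203) to (367,212), and the bar is near (338,120).

```bash
cat > h.py <<'E'
import numpy as np,cv2
def ray(d,u,v):
    R=d["R"];c=-R.T@d["t"]
    r=R.T@np.array([(u-d["cx"])/d["fx"],(v-d["cy"])/d["fy"],1.0]);return c,r
def onz(d,u,v,z):
    c,r=ray(d,u,v);return c+r*(z-c[2])/r[2]
def proj(d,X):
    p=d["R"]@np.array(X)+d["t"];return np.array([d["fx"]*p[0]/p[2]+d["cx"],d["fy"]*p[1]/p[2]+d["cy"]])
def blobs(d,lo,hi,box=None,amin=5):
    h=cv2.cvtColor(np.ascontiguousarray(d["pixels"]),cv2.COLOR_BGR2HSV);m=cv2.inRange(h,np.array(lo),np.array(hi))
    if box: k=np.zeros_like(m);k[box[1]:box[3],box[0]:box[2]]=255;m&=k
    n,l,s,c=cv2.connectedComponentsWithStats(m)
    return m,[(s[i],c[i].round(1)) for i in range(1,n) if s[i][4]>=amin]
E
python3 - <<'E'
from h import *
d=dict(np.load("top0.npz"));h=cv2.cvtColor(d["pixels"],cv2.COLOR_BGR2HSV)
for p in((229,219),(329,204),(433,225),(300,204),(312,207),(352,210)): print(p,h[p[1],p[0]])
m,b=blobs(d,(18,120,120),(32,255,255),(200,180,460,245))
for s,c in b: print(s,c)
a=d["pixels"][100:240,200:460]; cv2.imwrite("pics/top_crop.png",cv2.resize(a,None,fx=3,fy=3,interpolation=cv2.INTER_CUBIC))
E
```

```text
(229, 219) [ 17 180  82]
(329, 204) [ 25 155 202]
(433, 225) [ 23 158 163]
(300, 204) [ 26 255 189]
(312, 207) [ 24 137  67]
(352, 210) [ 26 231 138]
[ 200  180   64   65 1075] [224.3 201.6]
[263 180  13  13  42] [269.  185.4]
[277 182   3   3   5] [277.6 182.8]
[278 185   3   5   7] [279.4 187.6]
[428 185   3   3   5] [429.  185.8]
[436 184   4   3   5] [437.4 185.4]
[457 184   3   4   6] [458.2 185.5]
[443 187   3   3   5] [443.8 188.4]
[436 188   6   6  14] [438.1 190.4]
[438 188  15  14  54] [445.4 196. ]
[272 191   4   6   7] [273.  193.4]
[258 193   8   6  17] [261.8 195.6]
[450 192   3   3   6] [451.3 193.2]
[267 195   4   4   7] [268.7 196.3]
[456 194   3   2   5] [457.2 194.4]
[378 196   5   7  17] [379.8 198.8]
[417 196   7   6  12] [420.4 198.5]
[426 197   9  12  35] [429.9 202.7]
[450 196   3   3   5] [451. 197.]
[265 198   5   5   8] [267. 200.]
[324 198  10  11  80] [328.2 203. ]
[390 199  12   8  25] [394.8 202.2]
[404 198   6   2   7] [406.3 198.4]
[425 198   3   4   7] [425.7 199.7]
[451 198   9   9  30] [455.4 201.8]
[287 202  34   6  80] [303.8 204.4]
[383 202   6 
[... 760 characters left out ...]
  7] [221.  230.3]
[244 229   6   3   9] [246.3 230.1]
[350 229   3   8  14] [350.7 233. ]
[406 228   4   3   6] [407.7 228.8]
[217 230  32  15 155] [233.2 238.7]
[294 230   6   6  10] [296.2 232.5]
[340 231  12  13  33] [346.  236.5]
[384 231  24  14 218] [395.1 239. ]
[427 230  22  15  94] [438.9 239.1]
[208 232   9   6  22] [212.4 234.4]
[449 232   5   5  11] [451.1 234.1]
[455 232   2   4   6] [455.5 233.8]
[424 235   6   6   8] [427.1 237.9]
[249 236   1   5   5] [249. 238.]
[421 236   5   3   8] [423.2 236.5]
[209 239   6   5  10] [211.4 240.9]
[287 239   6   6  10] [289.4 241.5]
[292 239   5   3   6] [294.2 240. ]
[351 238   3   4   5] [352.  239.8]
[450 239   7   6  14] [453.  241.9]
```

View pics/top_crop.png

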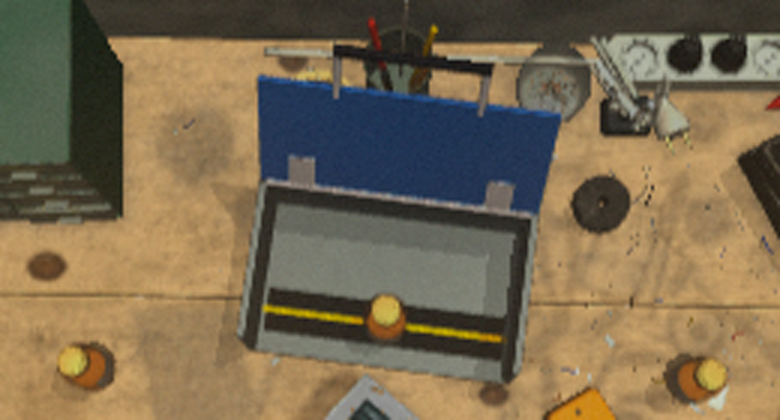

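```bash
cat >> h.py <<'E'
def sub(d,mask_pts):  # subpixel centroid of saturated yellow near pts
    pass
E
sed -i '/^def sub/,$d' h.py
python3 - <<'E'
from h import *
d=dict(np.load("top0.npz"));s=dict(np.load("scene0.npz"))
for n,p in(("A(left)",(224.4,220.5)),("B(right)",(437,224.6)),("C",(328.3,203.3))): print(n,onz(d,*p,.107).round(4))
m,b=blobs(d,(22,180,90),(32,255,255),(284,198,372,218)); ys,xs=np.nonzero(m)
k=(np.abs(xs-329)>7)
pts=np.array([onz(d,x,y,.01)[:2] for x,y in zip(xs[k],ys[k])])
vx,vy,x0,y0=cv2.fitLine(pts.astype(np.float32),cv2.DIST_HUBER,0,.001,.001).ravel()
t=(pts-[x0,y0])@[vx,vy]; print("dir",vx,vy,"ends",[x0+vx*t.min(),y0+vy*t.min()],[x0+vx*t.max(),y0+vy*t.max()],"len",np.ptp(t))
mid=np.array([x0,y0])+np.array([vx,vy])*(t.min()+t.max())/2; yv=np.array([vx,vy]);yv*=np.sign(yv[1]); xv=np.array([yv[1],-yv[0]])
print("mid",mid,"yaw deg",np.degrees(np.arctan2(xv[1],xv[0])))
c=onz(d,328.3,203.3,.107)[:2]-mid; print("C in rack",c@xv,c@yv)
for y in(-65,65):
    print("target",y,mid+yv*(c@yv+y/1000))
# bar at 2.05
L=.18;a=2.05; hx=.11; 
for a in (2.05,1.571): 
    P=np.r_[mid+xv*(.11-L*np.cos(a)),.126+L*np.sin(a)]; print("bar",a,P,proj(d,P),proj(s,P))
g=proj(s,[0,0,0])
for n,p in(("A",(248,274)),("B",(388,172))): print(n,onz(s,*p,.107).round(3))
print("R euler yaw", manip if 0 else "")
E
```

```text
A(left) [0.4395 0.3316 0.107 ]
B(right) [ 0.4397 -0.2843  0.107 ]
C [0.4958 0.0308 0.107 ]
dir 0.11138448 0.9937774 ends [np.float64(0.48311784640222527), np.float64(-0.08757973759918353)] [np.float64(0.5106852333972498), np.float64(0.15837773980106581)] len 0.24749755711116753
mid [0.49690154 0.035399  ] yaw deg -6.395131
C in rack -0.0006060716065221879 -0.004707247827102083
target -65 [ 0.48913723 -0.03387449]
target 65 [0.50361722 0.09531658]
bar 2.05 [0.6886937  0.01390257 0.28572523] [336.16534053 119.2818063 ] [260.00860598 123.89235012]
bar 1.571 [0.60625349 0.02314262 0.306     ] [332.04971027 148.11438416] [280.78605876 123.8312136 ]
A [0.437 0.34  0.107]
B [ 0.432 -0.261  0.107]
R euler yaw
```

move_arm(steps=[0,0,0.1875,0.28,0.268,-0.03,1,0,0,0.1875,0.28,0.268,-0.03,1,0,0,0.1875,0.28,0.268,-0.03,1,0,0,0.1875,0.28,0.268,-0.03,1,0,0,0.1875,0.28,0.268,-0.03,1,0,0,0.1875,0.28,0.268,-0.03,1,0,0,0.1875,0.28,0.268,-0.03,1,0,0,0.1875,0.28,0.268,-0.03,1,0,0,0.1875,0.28,0.268,-0.03,1,0,0,0.1875,0.28,0.268,-0.03,1], squeeze=40)

```text
clock: 1.1
position: [0.44, -0.2837, 0.2179]
ee_rot: [-0.0, 0.745, 0.667, -0.0]
contact_force: [0.1, 0.1, -0.5]
width: 0.0852
gripper_force: 0.0
```

Run:
```python
from rig import manip
from h import *
d=manip.get_image("wrist"); cv2.imwrite("pics/w1.png",d["pixels"]); np.savez("w1.npz",**d)
s=manip.get_state(); print(np.round(s["position"],4),np.round(s["ee_rot"],4),np.round(s["contact_force"],2))
print("expect cap px",proj(d,[.4397,-.2843,.107]),"foot",proj(d,[.4397,-.2843,0]),"cam",-d["R"].T@d["t"])
```

```text
[ 0.4395 -0.2845  0.218 ] [-3.000e-04  7.453e-01  6.668e-01 -5.000e-04] [ 0.47 -0.92 -0.73]
expect cap px [318.61309804 205.05563166] foot [318.91457993 173.62670776] cam [ 0.44896308 -0.2065638   0.34257495]
```

View pics/w1.png

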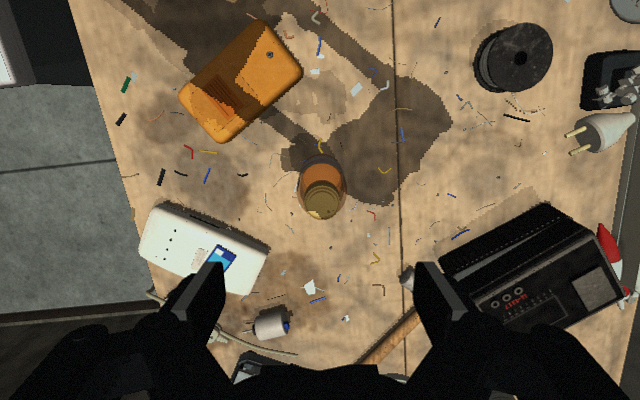

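The wrist view shows bottle B straight ahead, with its cap centre at about (323,200). The yellow meter at (240,80) and the white box at (205,245) are clear of it.

Run:
```python
from h import *
d=dict(np.load("w1.npz"))
print(onz(d,323,200,.107),onz(d,322,171,.0))
h=cv2.cvtColor(d["pixels"],cv2.COLOR_BGR2HSV)
# bottle body silhouette width centre
m=cv2.inRange(h,np.array((3,120,40)),np.array((28,255,200)))[150:225,290:355]
print(cv2.boundingRect(m))
for v in(180,185,190,195,200,205,210): 
    x=np.nonzero(m[v-150])[0]; print(v,x.min()+290,x.max()+290)
```

```text
[ 0.44344413 -0.28064907  0.107     ] [ 0.44329814 -0.2818009   0.        ]
(3, 0, 55, 70)
180 299 343
185 298 345
190 297 346
195 297 343
200 299 344
205 301 342
210 305 338
```

move_arm(steps=[0,0,0,0.003,0.003,-0.04,1,0,0,0,0.003,0.003,-0.08,1,0,0,0,0.003,0.003,-0.12,1,0,0,0,0.003,0.003,-0.15,1,0,0,0,0.003,0.003,-0.16,1,0,0,0,0.003,0.003,-0.16,1,0,0,0,0.003,0.003,-0.16,-1,0,0,0,0.003,0.003,-0.16,-1,0,0,0,0.003,0.003,-0.16,-1,0,0,0,0.003,0.003,-0.16,-1], squeeze=40)

```text
clock: 2.15
position: [0.4436, -0.2822, 0.0601]
ee_rot: [0.002, 0.745, 0.667, 0.0]
contact_force: [-1.3, 0.1, 6.3]
width: 0.0431
gripper_force: 40.3
```

move_arm(steps=[0,0,0,0,0,0.02,-1,0,0,0,0,0,0.06,-1,0,0,0,0,0,0.11,-1,0,0,0,0,0.02,0.16,-1,0,0,0,0.01,0.065,0.16,-1,0,0,0,0.02,0.11,0.16,-1,0,0,0,0.03,0.155,0.16,-1,0,0,0,0.04,0.2,0.16,-1,0,0,0,0.047,0.235,0.16,-1,0,0,0,0.047,0.248,0.16,-1])

```text
clock: 3.15
position: [0.4902, -0.0301, 0.219]
ee_rot: [0.0, 0.744, 0.668, 0.001]
contact_force: [0.3, -0.4, -1.7]
width: 0.0432
gripper_force: 41.3
```

Run:
```python
from rig import manip
from h import *
d=manip.get_image("wrist"); cv2.imwrite("pics/w2.png",d["pixels"]); np.savez("w2.npz",**d)
s=manip.get_state(); print(np.round(s["position"],4),np.round(s["ee_rot"],4),np.round(s["contact_force"],2),s["width"])
print("expect C cap px",proj(d,[.4958,.0308,.117]),"line ends",proj(d,[.4831,-.0876,.01]),proj(d,[.5107,.1584,.01]))
```

```text
[ 0.4896 -0.0297  0.2189] [-5.000e-04  7.440e-01  6.682e-01  9.000e-04] [ 0.7   2.06 -1.33] 0.04318044590007212
expect C cap px [317.11640617 122.75931652] line ends [317.78368085 226.54973406] [318.78578576 -37.76898834]
```

View pics/w2.png

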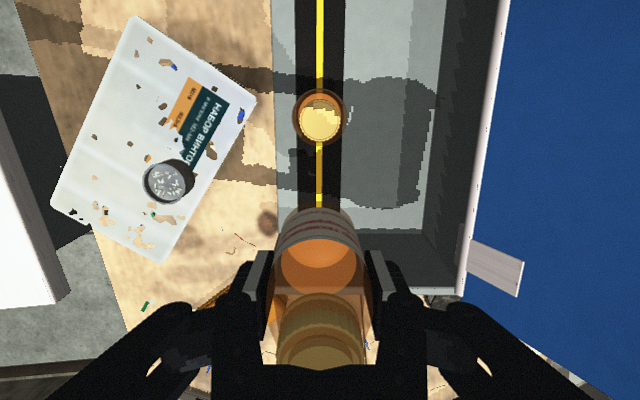

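The wrist view shows bottle C's cap at about (321,119) and the yellow line at column 320. Bottle B is held upright between the fingers.

Run:
```python
from h import *
d=dict(np.load("w2.npz"));h=cv2.cvtColor(d["pixels"],cv2.COLOR_BGR2HSV)
m=cv2.inRange(h,np.array((24,190,140)),np.array((34,255,255)));m[:,:305]=0;m[:,335:]=0
P=[]
for v in list(range(5,85,10))+list(range(150,200,8)):
    x=np.nonzero(m[v])[0]
    if len(x): P.append(onz(d,x.mean(),v,.01)[:2])
P=np.array(P);f=np.polyfit(P[:,1],P[:,0],1);print("line x=%.4f*y+%.4f"%tuple(f),"yaw",np.degrees(np.arctan(-f[0])))
C=onz(d,321,119,.117);print("C",C,"line x at C",np.polyval(f,C[1]), "C foot check px",proj(d,[C[0],C[1],.01]))
u=np.array([f[0],1]);u/=np.hypot(*u);c=np.array([np.polyval(f,C[1]),C[1]])
print("R target",c-.065*u,"L target",c+.065*u)
# held bottle: foot ring visible top edge at (322,207); radius 22.5
print("held foot far edge",onz(d,321,207,.16))
t=dict(np.load("top0.npz"));print("C top",onz(t,328.3,203.3,.117))
# rack ends: inner cheek foot, back wall line
```

```text
line x=0.1073*y+0.4937 yaw -6.1264149566702875
C [0.49867662 0.0329786  0.117     ] line x at C 0.4972064745422293 C foot check px [320.27752957 112.20481385]
R target [ 0.49026951 -0.03165018] L target [0.50414344 0.09760737]
held foot far edge [ 0.49332906 -0.01493314  0.16      ]
C top [0.4943174  0.03073889 0.117     ]
```

move_arm(steps=[0,0,0,0,0,-0.03,-1,0,0,0,0,0,-0.06,-1,0,0,0,0,0,-0.09,-1,0,0,0,0,0,-0.115,-1,0,0,0,0,0,-0.13,-1,0,0,0,0,0,-0.14,-1,0,0,0,0,0,-0.145,-1,0,0,0,0,0,-0.148,-1,0,0,0,0,0,-0.149,-1,0,0,0,0,0,-0.149,-1])

```text
clock: 4.2
position: [0.4904, -0.0337, 0.0702]
ee_rot: [0.001, 0.745, 0.667, 0.0]
contact_force: [-1.0, -0.1, 0.1]
width: 0.043
gripper_force: 41.5
```

Run:
```python
from rig import manip
from h import *
d=manip.get_image("wrist"); np.savez("w3.npz",**d);t=manip.get_image("top"); np.savez("t3.npz",**t)
s=manip.get_state(); print(np.round(s["position"],4),np.round(s["ee_rot"],4),np.round(s["contact_force"],2),s["width"])
a=d["pixels"][0:300,120:520]; b=t["pixels"][170:240,270:390]
cv2.imwrite("pics/w3.png",np.hstack([a,cv2.resize(b,(400,233)).copy() if 0 else cv2.copyMakeBorder(cv2.resize(b,(400,233),interpolation=cv2.INTER_CUBIC),0,67,0,0,0)]))
```

```text
[ 0.4905 -0.0336  0.0702] [9.000e-04 7.451e-01 6.669e-01 4.000e-04] [-1.21 -0.1   2.87] 0.04328959660364445
```

View pics/w3.png

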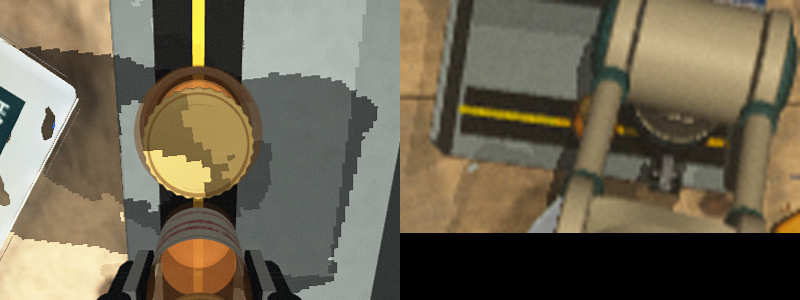

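Run:
```python
from h import *
d=dict(np.load("w3.npz"))
print("C cap",onz(d,318,145,.117),"C bbox via body far edge z.076",onz(d,319,67,.076),"B near edge foot",onz(d,318,207,.012),"line there",onz(d,318.5,200,.01))
```

```text
C cap [0.49780945 0.03272113 0.117     ] C bbox via body far edge z.076 [0.50035142 0.05306352 0.076     ] B near edge foot [ 0.49192991 -0.01812927  0.012     ] line there [ 0.49263484 -0.01446974  0.01      ]
```

move_arm(steps=[0,0,0,0.0003,0.0015,0,-1,0,0,0,0.0003,0.003,0,-1,0,0,0,0.0003,0.003,0,-1,0,0,0,0.0003,0.003,0,0,0,0,0,0.0003,0.003,0,0.6,0,0,0,0.0003,0.003,0,0.9,0,0,0,0.0003,0.003,0,1,0,0,0,0.0003,0.003,0.01,1,0,0,0,0.0003,0.003,0.05,1,0,0,0,0.0003,0.003,0.1,1])

```text
clock: 5.3
position: [0.4886, -0.0299, 0.1691]
ee_rot: [-0.002, 0.745, 0.667, -0.001]
contact_force: [0.7, 0.2, 0.7]
width: 0.0857
gripper_force: 0.0
```

move_arm(steps=[0,0,0,0,0.01,0.03,1,0,0,0,-0.005,0.05,0.05,1,0,0,0,-0.047,0.364,0.05,1,0,0,0,-0.047,0.364,0.05,1,0,0,0,-0.047,0.364,0.05,1,0,0,0,-0.047,0.364,0.05,1,0,0,0,-0.047,0.364,0.05,1,0,0,0,-0.047,0.364,0.05,1,0,0,0,-0.047,0.364,0.05,1,0,0,0,-0.047,0.364,0.05,1])

```text
clock: 6.3
position: [0.4426, 0.3359, 0.2195]
ee_rot: [-0.0, 0.744, 0.668, 0.0]
contact_force: [-0.3, -0.4, -0.5]
width: 0.0855
gripper_force: 0.0
```

Run:
```python
from rig import manip
from h import *
d=manip.get_image("wrist"); np.savez("w4.npz",**d);t=manip.get_image("top"); np.savez("t4.npz",**t)
s=manip.get_state(); print(np.round(s["position"],4),np.round(s["ee_rot"],4),np.round(s["contact_force"],2),s["width"])
print("expect",proj(d,[.443,.334,.107]))
a=d["pixels"][50:350,120:520]; b=t["pixels"][170:240,270:390]
cv2.imwrite("pics/w4.png",np.hstack([a,cv2.copyMakeBorder(cv2.resize(b,(400,233),interpolation=cv2.INTER_CUBIC),0,67,0,0,0)]))
```

```text
[0.443  0.333  0.2194] [ 5.000e-04  7.450e-01  6.671e-01 -5.000e-04] [ 0.62 -0.02 -0.55] 0.08520909572760077
expect [319.51857983 205.9081435 ]
```

View pics/w4.png

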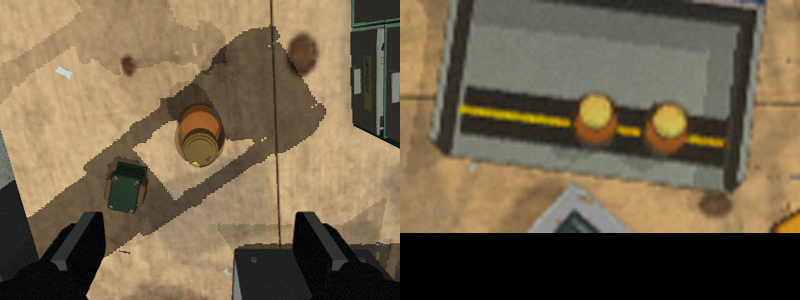

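The wrist view shows bottle A's cap at (319,199) and the transformer top at about (247,222). The top view has cap C at (328.8,203) and cap B at (351,206.3), both upright on the line.

Run:
```python
from h import *
d=dict(np.load("w4.npz"));t=dict(np.load("t4.npz"))
print("A",onz(d,319,199,.107))
m,b=blobs(d,(60,60,15),(90,255,140),(200,190,290,280),20); print(b)
for p in((230,213),(266,213),(266,230),(228,230),(266,262),(228,262)): print(p,onz(d,*p,.052).round(3))
h=cv2.cvtColor(t["pixels"],cv2.COLOR_BGR2HSV)
m,b=blobs(t,(21,60,150),(32,190,255),(315,190,365,216),20); print(b)
C,B=onz(t,328.8,203,.117),onz(t,351,206.3,.117);print(C,B,np.hypot(*(C-B)[:2]))
```

```text
A [0.44319572 0.33956153 0.107     ]
[(array([ 229,  212,   38,   51, 1018], dtype=int32), array([245.9, 236.4]))]
(230, 213) [0.356 0.318 0.052]
(266, 213) [0.39  0.314 0.052]
(266, 230) [0.387 0.297 0.052]
(228, 230) [0.35  0.301 0.052]
(266, 262) [0.382 0.263 0.052]
(228, 262) [0.344 0.267 0.052]
[(array([324, 199,   9,   9,  67], dtype=int32), array([328.3, 203.1])), (array([346, 202,  10,   9,  62], dtype=int32), array([350.6, 206.2]))]
[0.49522234 0.02930926 0.117     ] [ 0.48682058 -0.03500184  0.117     ] 0.06485758848487057
```

move_arm(steps=[0,0,0,0,0.0055,-0.04,0.65,0,0,0,0,0.0055,-0.08,0.65,0,0,0,0,0.0055,-0.115,0.65,0,0,0,0,0.0055,-0.145,0.65,0,0,0,0,0.0055,-0.161,0.65,0,0,0,0,0.0055,-0.161,0.65,0,0,0,0,0.0055,-0.161,-1,0,0,0,0,0.0055,-0.161,-1,0,0,0,0,0.0055,-0.161,-1,0,0,0,0,0.0055,-0.161,-1])

```text
clock: 7.4
position: [0.4444, 0.3394, 0.06]
ee_rot: [0.001, 0.745, 0.667, 0.002]
contact_force: [0.9, -1.1, 6.5]
width: 0.0426
gripper_force: 41.4
```

move_arm(steps=[0,0,0,0,0,0.02,-1,0,0,0,0,0,0.06,-1,0,0,0,0,0,0.11,-1,0,0,0,0,-0.02,0.155,-1,0,0,0,0.015,-0.065,0.16,-1,0,0,0,0.03,-0.11,0.16,-1,0,0,0,0.045,-0.155,0.16,-1,0,0,0,0.055,-0.195,0.16,-1,0,0,0,0.061,-0.23,0.16,-1,0,0,0,0.061,-0.2415,0.16,-1])

```text
clock: 8.4
position: [0.5047, 0.0946, 0.2185]
ee_rot: [0.001, 0.746, 0.666, -0.0]
contact_force: [-0.1, -0.9, -0.7]
width: 0.0426
gripper_force: 41.1
```

move_arm(steps=[0,0,0,0,0,-0.03,-1,0,0,0,0,0,-0.06,-1,0,0,0,0,0,-0.09,-1,0,0,0,0,0,-0.115,-1,0,0,0,0,0,-0.13,-1,0,0,0,0,0,-0.14,-1,0,0,0,0,0,-0.145,-1,0,0,0,0,0,-0.148,-1,0,0,0,0,0,-0.149,-1,0,0,0,0,0,-0.149,-1])

```text
clock: 9.4
position: [0.5048, 0.0978, 0.0701]
ee_rot: [0.001, 0.745, 0.667, 0.001]
contact_force: [0.5, -0.9, -0.6]
width: 0.0427
gripper_force: 41.1
```

Run:
```python
from rig import manip
from h import *
t=manip.get_image("top"); np.savez("t5.npz",**t);s=manip.get_image("scene");np.savez("s5.npz",**s)
st=manip.get_state(); print(np.round(st["position"],4),np.round(st["contact_force"],2),st["width"])
a=s["pixels"][150:270,220:380]; b=t["pixels"][170:240,270:390]
cv2.imwrite("pics/w5.png",np.hstack([cv2.resize(a,(400,300),interpolation=cv2.INTER_CUBIC),cv2.copyMakeBorder(cv2.resize(b,(400,233),interpolation=cv2.INTER_CUBIC),0,67,0,0,0)]))
```

```text
[0.5048 0.0977 0.0701] [-0.61 -0.4   1.61] 0.042486693916334126
```

View pics/w5.png

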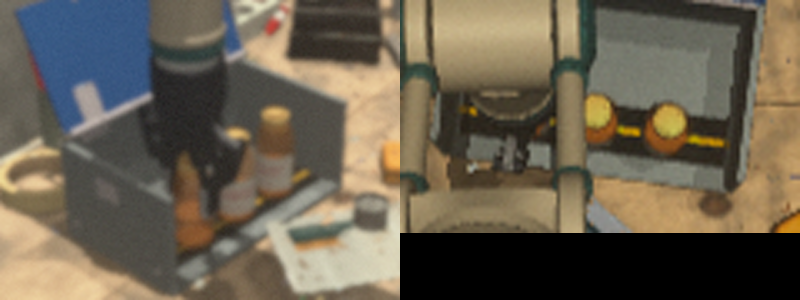

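move_arm(steps=[0,0,0,0,0,0,0,0,0,0,0,0,0,0.6,0,0,0,0,0,0,0.9,0,0,0,0,0,0,1,0,0,0,0,0,0.01,1,0,0,0,0,0,0.05,1,0,0,0,0,0,0.1,1,0,0,0,0,0,0.15,1,0,0,0,0,0,0.2,1,0,0,0,0,0,0.25,1])

```text
clock: 10.5
position: [0.5036, 0.0977, 0.3224]
ee_rot: [0.0, 0.745, 0.667, 0.001]
contact_force: [1.3, 0.0, -0.2]
width: 0.0855
gripper_force: 0.0
```

move_arm(steps=[0,0,0,0,0,0.05,1,0,0,0,0.04,-0.02,0.05,1,0,0,0,0.08,-0.04,0.05,1,0,0,0,0.12,-0.06,0.05,1,0,0,0,0.16,-0.083,0.05,0.5,0,0,0,0.186,-0.083,0.05,0.3,0,0,0,0.186,-0.083,0.05,0.3,0,0,0,0.186,-0.083,0.05,0.3,0,0,0,0.186,-0.083,0.05,0.3,0,0,0,0.186,-0.083,0.05,0.3])

```text
clock: 11.5
position: [0.6891, 0.0152, 0.3705]
ee_rot: [0.0, 0.745, 0.667, 0.0]
contact_force: [-0.8, -0.2, 0.5]
width: 0.056
gripper_force: 0.0
```

Run:
```python
from rig import manip
from h import *
d=manip.get_image("wrist"); np.savez("w6.npz",**d)
t=manip.get_image("top"); np.savez("t6.npz",**t);s=manip.get_image("scene");np.savez("s6.npz",**s)
st=manip.get_state(); print(np.round(st["position"],4),np.round(st["ee_rot"],4),np.round(st["contact_force"],2),st["width"])
print("expect bar",proj(d,[.690,.014,.2857]),proj(d,[.683,-.05,.2857]),proj(d,[.697,.08,.2857]),"bal. hinge",proj(d,[.608,.023,.126]))
m,b=blobs(t,(21,60,150),(32,190,255),(295,190,365,216),20); print(b)
a=s["pixels"][150:270,220:380]; b=t["pixels"][170:240,270:390]
cv2.imwrite("pics/w6.png",np.vstack([d["pixels"],np.hstack([cv2.resize(a,(266,200)),cv2.resize(b,(374,200),interpolation=cv2.INTER_CUBIC)])]))
```

```text
[0.6894 0.015  0.3703] [4.000e-04 7.451e-01 6.670e-01 4.000e-04] [-0.41 -0.69  0.26] 0.055592774181915494
expect bar [320.04723867 217.59754815] [320.05211111 298.50726918] [319.69236324 117.79667658] bal. hinge [247.97164864 168.85741781]
[(array([311, 190,  18,  26, 117], dtype=int32), array([320.3, 203.3])), (array([326, 190,  10,  26,  87], dtype=int32), array([330.6, 202.5])), (array([334, 200,   8,  12,  24], dtype=int32), array([337.5, 204.2])), (array([305, 203,  12,   8,  25], dtype=int32), array([311.4, 206.2]))]
```

View pics/w6.png

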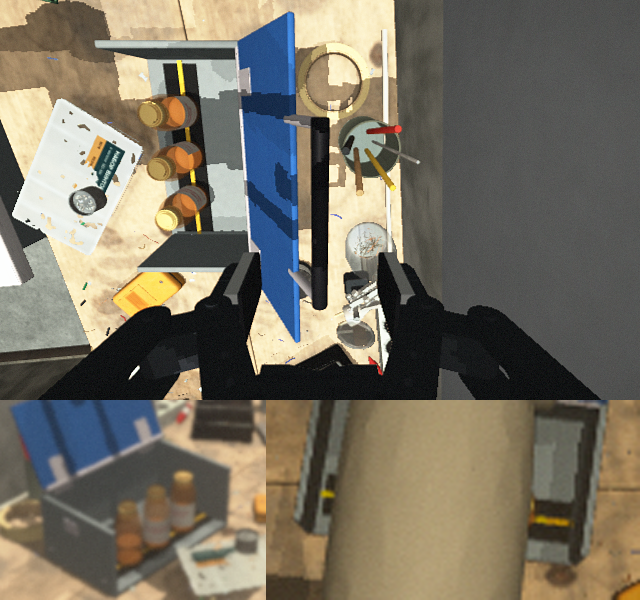

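All three bottles stand upright on the line. In the wrist view their caps are at (156,113), (162,165) and (168,218), and the bar runs along column 320 from row 118 to row 307.

Run:
```python
from h import *
d=dict(np.load("w6.npz"))
A,C,B=[onz(d,*p,.117)[:2] for p in((156,113),(162,165),(168,218))];print(A,C,B,np.hypot(*(A-C)),np.hypot(*(B-C)))
g=cv2.cvtColor(d["pixels"],cv2.COLOR_BGR2GRAY)
xs=[];
for v in range(135,260,10):
    r=g[v,305:340];x=np.nonzero(r<45)[0]; xs.append((v,x.min()+305,x.max()+305))
print(xs)
p=[onz(d,(a+b)/2,v,.2857) for v,a,b in xs]; print(np.round(p[0],4),np.round(p[-1],4))
print(onz(d,320,118,.2857),onz(d,319.5,307,.2857))
for q in((260,240),(243,100),(250,170)): print(q,onz(d,*q,.126))
```

```text
[0.51457092 0.0954611 ] [0.50613556 0.03697409] [ 0.49649315 -0.02888168] 0.05909218203072159 0.06655793559175693
[(135, np.int64(311), np.int64(328)), (145, np.int64(311), np.int64(328)), (155, np.int64(312), np.int64(328)), (165, np.int64(312), np.int64(328)), (175, np.int64(312), np.int64(328)), (185, np.int64(312), np.int64(328)), (195, np.int64(312), np.int64(327)), (205, np.int64(312), np.int64(327)), (215, np.int64(312), np.int64(327)), (225, np.int64(312), np.int64(327)), (235, np.int64(312), np.int64(327)), (245, np.int64(312), np.int64(327)), (255, np.int64(312), np.int64(327))]
[0.6957 0.0695 0.2857] [ 0.6865 -0.0142  0.2857]
[0.69717721 0.07985668 0.2857    ] [ 0.68177964 -0.05733144  0.2857    ]
(260, 240) [ 0.60704204 -0.06687919  0.126     ]
(243, 100) [0.61597882 0.09830661 0.126     ]
(250, 170) [0.61008937 0.02142031 0.126     ]
```

Run:
```python
from h import *
for f,box in(("w6.npz",(130,90,200,245)),("s6.npz",(270,150,350,240))):
    d=dict(np.load(f))
    for lo in((20,110,110),(21,130,130)):
        m,b=blobs(d,lo,(30,200,255),box,25);print(f,[(x[0].tolist(),x[1].tolist(),onz(d,*x[1],.114)[:2].round(4).tolist()) for x in b])
d=dict(np.load("s6.npz"));w=dict(np.load("w6.npz"))
cv2.imwrite("pics/w7.png",np.hstack([cv2.resize(w["pixels"][85:245,125:225],(400,600),interpolation=cv2.INTER_CUBIC)[:600],cv2.resize(d["pixels"][170:260,270:330],(400,600),interpolation=cv2.INTER_CUBIC)]))
```

```text
w6.npz [([139, 101, 25, 26, 366], [149.6, 113.7], [0.5057, 0.0955]), ([149, 158, 23, 23, 293], [158.2, 169.6], [0.4987, 0.0316]), ([190, 169, 6, 14, 60], [192.3, 175.5], [0.5374, 0.0201]), ([158, 209, 21, 20, 121], [170.4, 216.3], [0.4984, -0.028]), ([195, 212, 5, 20, 71], [197.4, 220.9], [0.5305, -0.0377])]
w6.npz [([140, 103, 17, 22, 161], [147.8, 114.0], [0.5036, 0.0954]), ([149, 160, 16, 19, 127], [156.4, 169.5], [0.4966, 0.032]), ([190, 169, 5, 14, 55], [192.1, 175.3], [0.5372, 0.0204]), ([163, 212, 13, 9, 31], [170.2, 215.5], [0.4985, -0.0269]), ([195, 212, 5, 20, 66], [197.6, 221.0], [0.5307, -0.0378])]
s6.npz []
s6.npz []
```

View pics/w7.png

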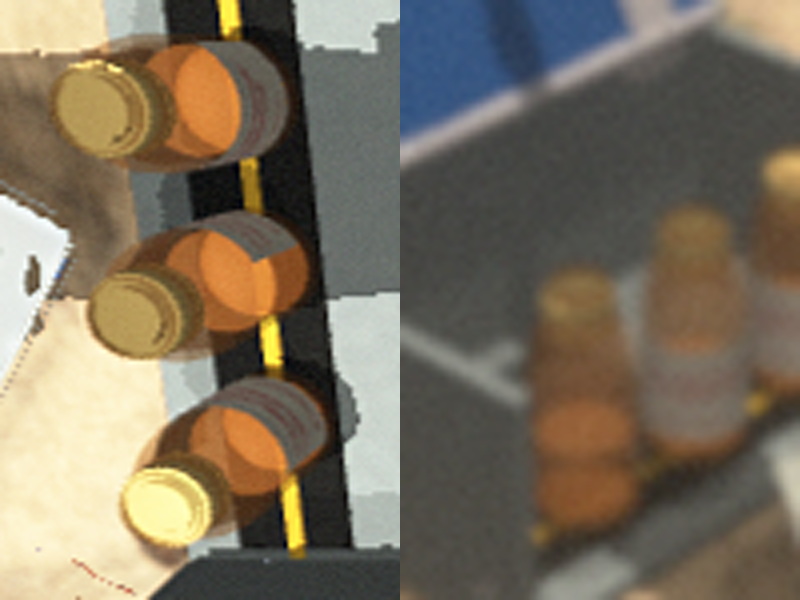

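The close crop puts the cap-top centres at wrist pixels (150,113), (157.5,169) and (166.8,219.7), and all three bottles look evenly spaced.

Run:
```python
from h import *
d=dict(np.load("w6.npz"))
A,C,B=[onz(d,*p,.117)[:2] for p in((149,113.),(157,168.5),(166.5,219.7))];print(A,C,B,np.hypot(*(A-C)),np.hypot(*(B-C)))
```

```text
[0.50677344 0.09632371] [0.4991999  0.03353001] [ 0.49408011 -0.0308792 ] 0.06324877057322303 0.06461237076071759
```

move_arm(steps=[0,0,0,-0.001,-0.003,-0.03,0.3,0,0,0,-0.001,-0.003,-0.055,0.3,0,0,0,-0.001,-0.003,-0.075,0.3,0,0,0,-0.001,-0.003,-0.085,0.3,0,0,0,-0.001,-0.003,-0.085,0.3,0,0,0,-0.001,-0.003,-0.085,-1,0,0,0,-0.001,-0.003,-0.085,-1,0,0,0,-0.001,-0.003,-0.085,-1,0,0,0,-0.001,-0.003,-0.085,-1,0,0,0,-0.001,-0.003,-0.085,-1], squeeze=40)

```text
clock: 12.65
position: [0.6893, 0.0117, 0.2858]
ee_rot: [0.001, 0.745, 0.667, 0.001]
contact_force: [-2.6, 0.0, 5.2]
width: 0.0108
gripper_force: 39.3
```

Run:
```python
from rig import manip
from h import *
st=manip.get_state(); print(np.round(st["position"],4),np.round(st["contact_force"],2),np.round(st["moment"],2),st["width"],st["gripper_force"])
# arc, rack axes yaw -6.2 deg
a0=2.05
for a in np.linspace(a0,np.pi/2,9)[1:]:
    dx=.18*(np.cos(a0)-np.cos(a));print(a.round(3),np.round([dx*np.cos(.107),-dx*np.sin(.107),.18*(np.sin(a)-np.sin(a0))],4)*1)
```

```text
[0.6893 0.0117 0.2858] [-2.64  0.02  5.21] [ 0.04  0.35 -0.02] 0.010836881951896917 39.27573323249817
1.99 [-0.0097  0.001   0.0047]
1.93 [-0.0196  0.0021  0.0088]
1.87 [-0.0297  0.0032  0.0123]
1.81 [-0.04    0.0043  0.0151]
1.75 [-0.0505  0.0054  0.0174]
1.691 [-0.0611  0.0066  0.019 ]
1.631 [-0.0718  0.0077  0.02  ]
1.571 [-0.0825  0.0089  0.0203]
```

move_arm(steps=[0,0,0,-0.002,0.0002,0.001,-1,0,0,0,-0.006,0.0006,0.003,-1,0,0,0,-0.01,0.001,0.0048,-1,0,0,0,-0.015,0.0016,0.007,-1,0,0,0,-0.02,0.0021,0.009,-1,0,0,0,-0.025,0.0027,0.0108,-1,0,0,0,-0.03,0.0032,0.0124,-1,0,0,0,-0.035,0.0038,0.0138,-1,0,0,0,-0.04,0.0043,0.0151,-1,0,0,0,-0.045,0.0048,0.0163,-1])

```text
clock: 13.65
position: [0.6438, 0.0168, 0.3013]
ee_rot: [0.0, 0.745, 0.667, 0.001]
contact_force: [3.9, 1.5, 4.9]
width: 0.0104
gripper_force: 41.4
```

move_arm(steps=[0,0,0,-0.005,0.0005,0.001,-1,0,0,0,-0.01,0.0011,0.002,-1,0,0,0,-0.015,0.0016,0.0026,-1,0,0,0,-0.02,0.0022,0.0032,-1,0,0,0,-0.025,0.0027,0.0036,-1,0,0,0,-0.029,0.0032,0.0038,-1,0,0,0,-0.032,0.0035,0.004,-1,0,0,0,-0.035,0.0038,0.004,-1,0,0,0,-0.0375,0.0041,0.004,-1,0,0,0,-0.0375,0.0041,0.004,-1])

```text
clock: 14.65
position: [0.6059, 0.021, 0.3044]
ee_rot: [-0.001, 0.745, 0.667, -0.0]
contact_force: [2.6, 4.2, 2.4]
width: 0.0105
gripper_force: 41.9
```

Run:
```python
from rig import manip
from h import *
d=manip.get_image("wrist"); np.savez("w8.npz",**d)
t=manip.get_image("top"); np.savez("t8.npz",**t);s=manip.get_image("scene");np.savez("s8.npz",**s)
st=manip.get_state(); print(np.round(st["position"],4),np.round(st["ee_rot"],4),np.round(st["contact_force"],2),np.round(st["moment"],2),st["width"])
for X in([.6075,.0205,.126],[.6075,.0205,.306]): print([proj(c,X).round(1) for c in(d,t,s)])
cv2.imwrite("pics/w8.png",np.vstack([d["pixels"],np.hstack([cv2.resize(s["pixels"][100:220,200:390],(316,200)),cv2.resize(t["pixels"][120:240,240:434],(324,200))])]))
```

```text
[0.6064 0.0209 0.3044] [-6.000e-04  7.452e-01  6.669e-01 -1.000e-04] [1.55 4.71 2.7 ] [ 0.7  -0.35 -0.03] 0.010335148235986046
[array([320.8, 182.6]), array([332.6, 164.5]), array([284. , 185.5])]
[array([322.1, 286.3]), array([333.1, 147.6]), array([281.1, 123.4])]
```

View pics/w8.png

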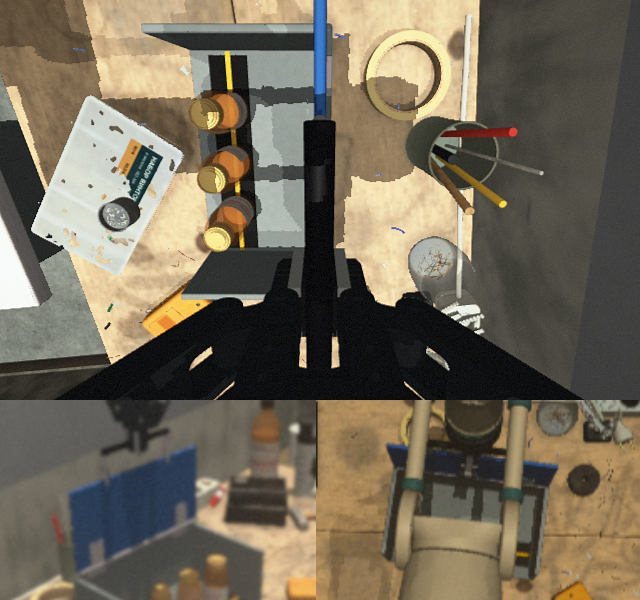

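The wrist view shows the panel edge-on at columns 313–327, directly under the bar at column 320, so it is very nearly plumb. The three bottles are undisturbed. I'll put a number on the tilt.

Run:
```python
from h import *
d=dict(np.load("w8.npz"));print("f",d["fx"],d["cx"],"cam",-d["R"].T@d["t"],"axis",d["R"][2].round(4))
m,b=blobs(d,(95,80,30),(125,255,255),(290,0,345,115),50)
xv=np.array([np.cos(.107),-np.sin(.107)]);yv=np.array([np.sin(.107),np.cos(.107)]); h=np.array([.6075,.0205])
for v in(5,30,60,90,110):
    x=np.nonzero(m[v])[0]
    print(v,x.min(),x.max(),"at top edge z .264 rack-x rel hinge est mm:",[round(float((onz(d,q,v,.264)[:2]-h)@xv*1e3),1) for q in(x.min()-.5,x.max()+.5)],h and 0 if 0 else "")
print("bar cols->",[(onz(d,q,200,.312)[:2]-h)@xv*1e3 for q in(304,335)])
st=(np.array([.6062,.021])-h)@xv*1e3;print("tcp rel hinge est",st)
for th in np.radians([-3,-1.5,0,1.5,3]):
    # predicted col extent of panel left end (y=.1) edges for tilt th (back +), hinge at bar - tilt
    bar=np.array([.6062,.021]); H=bar-xv*.18*np.sin(th); c=[]
    for r in(.002,.138):
        for s in(-.003,.003):
            P=H+xv*(r*np.sin(th)+s*np.cos(th))+yv*.10; c.append(proj(d,[P[0],P[1],.126+r*np.cos(th)])[0].round(1))
    print(np.degrees(th).round(1),c)
```

```text
f 326.09132306309374 318.76988595324735 cam [0.61502298 0.09798231 0.42915935] axis [-0.0363 -0.3028 -0.9524]
5 314 326 at top edge z .264 rack-x rel hinge est mm: [-3.5, 2.3] 
30 314 326 at top edge z .264 rack-x rel hinge est mm: [-3.6, 2.4] 
60 314 325 at top edge z .264 rack-x rel hinge est mm: [-3.7, 1.9] 
90 314 325 at top edge z .264 rack-x rel hinge est mm: [-3.8, 2.0] 
110 315 325 at top edge z .264 rack-x rel hinge est mm: [-3.4, 2.0] 
bar cols-> [np.float64(-6.821382816743293), np.float64(4.853999481249617)]
tcp rel hinge est -1.3459632189430955
-3.0 [np.float64(326.4), np.float64(333.4), np.float64(316.7), np.float64(329.7)]
-1.5 [np.float64(321.0), np.float64(328.0), np.float64(314.3), np.float64(327.3)]
0.0 [np.float64(315.5), np.float64(322.5), np.float64(311.9), np.float64(324.9)]
1.5 [np.float64(310.1), np.float64(317.1), np.float64(309.5), np.float64(322.5)]
3.0 [np.float64(304.7), np.float64(311.7), np.float64(307.2), np.float64(320.1)]
```

move_arm(steps=[0,0,0,0.0003,0,0,-1,0,0,0,0.0003,0,0,-1,0,0,0,0.0003,0,0,-1,0,0,0,0.0003,0,0,-1,0,0,0,0.0003,0,0,-1,0,0,0,0.0003,0,0,-1,0,0,0,0.0003,0,0,-1,0,0,0,0.0003,0,0,-1,0,0,0,0.0003,0,0,-1,0,0,0,0.0003,0,0,-1])

```text
clock: 15.8
position: [0.6069, 0.0209, 0.3044]
ee_rot: [-0.0, 0.745, 0.667, 0.0]
contact_force: [1.3, 5.2, 2.0]
width: 0.0105
gripper_force: 41.8
```

Run:
```python
from rig import manip
import numpy as np
st=manip.get_state(); print(np.round(st["position"],4),np.round(st["contact_force"],2),np.round(st["moment"],2),st["width"],st["gripper_force"],np.abs(st["qd"]).max())
print(manip.sign_off())
```

```text
[0.6069 0.0209 0.3044] [1.29 5.22 2.04] [ 0.79 -0.38 -0.02] 0.010541881715919379 41.84062600135803 0.0011310639193127866
the job is handed in; nothing more can be done
None
```

The job is handed in: both bottles stand upright on the yellow line, about 63 and 65 mm from the untouched middle bottle, and the cover is held still within about a degree of plumb with its bar gripped at about 42 N, at 15.8 s of the 66 s allowed.

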